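Reset the telescoping clip funnel and feed a clip

TASK

The funnel of the clip feeder is pinned one hole short of its dish. Press the spring button flush, slide the sleeve with the funnel towards its thumb ridge until the button pops fully up in the other hole, pushing gently (well under 25 N), and then drop the biggest of the three black binder clips through the funnel so that it lies in the square dish. Leave everything else on the desk where it is.

Things in the scene. Friction and masses are not known exactly. Their poses are not given: they have to be found in the camera images.
- stand: Clip feeder, fixed; origin: centre of the underside of its grey base (190 along x, 270 along y). A dark 19 mm bar runs along y at x = -55 mm between black posts (34 x 12, 82 high) at y = -125, 125. It is clamped anew each time, up to 5 mm either way in y and 10 mm up or down: feel for it. A 30 x 150 mm aluminium sleeve slides on it, its flat top at z = 75 (+-10), carrying a clear funnel at x = 40.
- sleeve (a joint): Travel of the sleeve, m: 0 at the start, grows to the stand's +y, ends -0.003 and 0.060; 1.5 N friction. Two 16 mm holes, 45 mm apart, in its 4 mm top wall: the button stands in one at 0, in the other at 0.045 (locked, 1 mm play each way). Thumb ridge across its top, 30 wide, 10 thick, 13 high: its face towards the button is 16 mm on the +y side of the button's axis at 0.
- pin (a joint): How far the spring button is pressed, m: 0 up, 0.006 flush with the sleeve's top, 0.010 under its wall. Steel, 14 mm wide, tapering over 5.5 mm to its top; moves up and down in the bar. Spring 1.6 N up, 2.8 N flush. When flush (within 1 mm), closed fingertips on it that push the ridge with 6 to 14 N drive it under the wall; at the other hole it jumps up and stops the sleeve dead.
- button (a point): Fixed point of the stand where the button's 4 mm flat top nominally is, when up: 81 mm above the desk, over the bar at the stand's x = -55, y = 0 mm. The true button is up to 5 mm from it along the stand's y and up to 10 mm in height, as the bar is clamped; its x is true.
- mouth (a point): Fixed point of the stand where the centre of the funnel's mouth, at rim height (111 mm over the desk), comes to be once the sleeve is locked in the other hole, within 6 mm level and 10 in height. At the start the funnel stands 45 mm short of it, to the stand's -y. Mouth 102 mm wide inside, wall 4, narrowing over 42 mm to a 54 mm wide throat, 22 mm long, that ends close above the dish's rim.
- dish_floor (a point): Centre of the inner floor of the square grey dish (100 mm square outside, 92 inside, walls 24 mm high above the floor, sides along the stand's x and y); 12 mm above the desk.
- clip_big: The biggest binder clip: matte black wedge standing on its flat spine, jaws up, wire handles folded on its flanks. 34 mm long (its x), spine 16 mm wide (its y), 22 mm high, about 20 g. Origin: centre of the underside. Its two end faces, 34 mm apart along its x, can be gripped from above.
- clip_a: Smaller binder clip of the same shape, 22 mm long, 12 wide, 14 high; to be left alone. Origin: centre of the underside.
- clip_b: Another smaller binder clip, 22 x 12 x 14 mm; to be left alone. Origin: centre of the underside.
- dispenser: Mint-green round plastic clip dispenser, 64 mm across, 64 mm high. Origin: centre of the underside. Leave alone.
- phone_stand: Bamboo phone stand with a slanted back, 80 x 75 mm, 92 mm high. Origin: centre of the underside. Leave alone.
- coaster: Round cork coaster, 94 mm across, 5 mm thick. Origin: centre of the underside. Leave alone.
- pen_cup: Empty dark metal pen cup, 76 mm across, 100 high. Origin: centre of the underside. Leave alone.
- note_pad: Block of notes, 76 mm square, 18 high. Origin: centre of the underside. Leave alone.

How it is judged (in metres and radians):
On the way, in this order (a step that is already met when the one before it is completed fails the run):
1. the button is pressed flush in the first hole (value of joint pin above 0.005 m and value of joint sleeve below 0.012 m), for 0.04 s.
2. the sleeve has slid until the button popped fully up in the other hole (value of joint sleeve between 0.0415 and 0.0485 m and value of joint pin below 0.0015 m), for 0.2 s.
3. the biggest clip goes in through the funnel's mouth (horizontal distance between clip_big and mouth below 0.05 m and z of clip_big in the frame of mouth between -0.075 and 0.01 m).
At the end, for the whole second after the job is handed in: The button is up within 1.5 mm in the second hole (sleeve 41.5 to 48.5 mm from its start) and the biggest clip lies at rest inside the square dish, below 30 mm over its floor (all of step 2 and x of clip_big in the frame of dish_floor between -0.046 and 0.046 m and y of clip_big in the frame of dish_floor between -0.046 and 0.046 m and z of clip_big in the frame of dish_floor below 0.03 m and linear speed of clip_big below 0.02 m/s); the robot touches nothing.
It fails at once if the robot pushes on the clip feeder with more than 25 N (contact force between any of the fingers, the arm and stand above 25 N).
It fails at once if another thing on the desk (small clips, dispenser, phone stand, coaster, pen cup, note pad) is moved more than 15 mm (distance of any of clip_a, clip_b, dispenser, phone_stand, coaster, pen_cup, note_pad from where it was at the start of the episode above 0.015 m).
It also fails if it takes over 67 s, if anything falls off the work surface, if the arm or the gripper's body presses on something with over 40 N, if the wrist force passes 120 N, or if a joint passes its speed limit or range.

ROBOT

A 6-joint arm with a two-finger parallel gripper is mounted at the origin on the work surface. World frame = base frame: x ahead of the robot, y to its left, z up, the work surface at z = 0. Lengths are in m, angles in degrees, forces in N, time in s.
With the tool pointing down it reaches from about 0.275 to 0.825 m from the base axis. Payload 5.2 kg.
Tool frame: the origin (TCP) lies where the fingers leave the gripper's body, on its centre line; the fingertips stand 84 mm ahead of it and the grasp point (between the pads) lies 65 mm ahead of it (r.finger_overhang is the distance from the TCP to the fingertips, in m); z points along the fingers, y is the line along which they close (so a half turn about z gives the same grasp; the last joint's range is limited). The gripper opens to 93 mm and grips with 3 to 60 N. Pads are 15 mm wide; open, the fingers measure 128 mm over their backs; the gripper's body (75 mm by 188 mm) begins 65 mm behind the grasp point.
Start: joints at [56.219, 14.817, 87.949, -0, 77.235, -11.62], TCP at [0.207, 0.509, 0.303] pointing down, gripper open.
Joint ranges: [-179.93, 179.93], [-52.35, 119.4], [10.71, 147.94], [-69.91, 249.91], [12.55, 155.21], [-178.61, 178.61]. Speed limits (degrees/s): [147.25, 147.25, 180, 180, 180, 180].

INTERFACE

Orientations are given as a 3x3 rotation matrix whose columns are the frame's x, y, z axes.
In Python, from bench import r gives the robot as it stands. Calls block until the motion is done:
- r.movep(position, orientation): joint-space move of the TCP to a pose.
- r.line_to(position, rate=0.15, orientation=None): straight line of the TCP; orientation=None keeps the orientation; rate is the mean speed in m/s.
- r.move_joints(angles): joint-space move.
- r.set_gripper(opening, f_grip=None): finger opening in m; f_grip is the grip in N (None keeps the last); returns when the fingers have stopped.
- r.wait(seconds).
- r.ik(position, orientation): joint angles nearest the present ones, or None.
- r.observe(): the state.
- r.get_image(name): name is "scene" or "top" or "wrist"; returns a dict with "img" (400x640x3 uint8, blue, green, red), "camera_matrix" (3x3 intrinsics, pixels), "world_from_camera" (4x4, takes a point from camera to world coordinates); the wrist camera has in their place "tool_from_camera" (4x4, takes a point from camera to tool coordinates, whose origin is the TCP and whose axes are the flange's). Camera axes: x right, y up, looking along -z (the intrinsics and any distortion apply to the point x, -y, -z); pixel columns grow to the right and rows downward; lengths in m; the calibration is good to about 2 mm. A picture is of the moment at which its call begins: read the wrist's pose just before it. There is no depth.
A pose or a line that the arm cannot do raises r.PlanningError and nothing moves.
- r.hand_in(): hands the job in; it is judged then, once.
Trained networks look in a picture, given as the dict that the camera call returned (one of the last four; its "shot" number tells which), for a name from the list of things; names that differ only in an ending like _2 or _b are one class to them, and where a whole thing is asked for, a point or a joint stands for the part that bears it (a point fixed in the world has none). Each returns a list of dicts, best first, with "conf" (0 to 1); they miss things now and then, are a little off and sometimes report something else, mostly with a low value. They report only what shows in the picture. A call takes as long as a camera call.
- r.find_in(picture, query): "uv" ([column, row] in pixels, amid what is visible of it).
The state is a dict: "time": time; "q": joint angles; "qvel": joint speeds; "effort": joint torques, N m; "tool_pos": TCP position; "eef_rot": TCP orientation; "wrist_force": force on the tool from outside, world axes, zero at the start; "ft_torque": the same for the moment, N m; "opening": finger opening in m; "grip_force": force on a finger pad.
Only numpy, scipy, OpenCV 4.12 (cv2) and the standard library are available. Lean on these libraries where they do the work, as an engineer would, in place of code of your own. Each camera call takes 0.05 s, during which the arm holds its last target. There are 200 camera calls.

## Working session

There is one attempt and no reset: what is moved stays moved. The work goes in short steps, each a Python script; the robot and the scene stay as the last script left them, time stands still between calls to the robot, and variables do not carry over. Pictures are saved under pics/ and viewed, at most 10 in all, crops included, and the job is handed in when it is done.

```bash
mkdir -p pics; ls
cat > h.py <<'E'
import numpy as np, cv2
from bench import r
def ray(p,uv):
    K=p["camera_matrix"];T=np.array(p["world_from_camera"])
    d=np.linalg.inv(K)@np.array([uv[0],uv[1],1.]);d=T[:3,:3]@np.array([d[0],-d[1],-d[2]])
    return T[:3,3],d
def at(p,uv,z):
    o,d=ray(p,uv);return o+d*(z-o[2])/d[2]
def proj(p,X):
    T=np.linalg.inv(np.array(p["world_from_camera"]));c=T[:3,:3]@np.array(X)+T[:3,3]
    u=np.array(p["camera_matrix"])@np.array([c[0],-c[1],-c[2]]);return u[:2]/u[2]
E
python3 - <<'E'
from h import *
for n in ["top","scene"]:
    p=r.get_image(n);cv2.imwrite(f"pics/{n}.png",p["img"]); print(n,[k for k in p],np.array(p["world_from_camera"]).round(3).tolist())
    for q,z in [("stand",.05),("button",.081),("pin",.08),("dish_floor",.012),("clip_big",.011),("clip_a",.007),("sleeve",.075),("dispenser",.06)]:
        for d in r.find_in(p,q)[:3]: print(q,np.round(d["uv"],1),round(d["conf"],2),at(p,d["uv"],z).round(3))
print(r.observe()["time"])
E
```

```text
pics
top ['img', 'camera_matrix', 'world_from_camera', 'shot'] [[-0.008, 0.98, -0.198, 0.336], [-1.0, -0.007, 0.001, 0.024], [-0.0, 0.198, 0.98, 1.172], [0.0, 0.0, 0.0, 1.0]]
stand [306.4 216.4] 0.83 [0.506 0.072 0.05 ]
button [307.6 212.9] 0.88 [0.511 0.067 0.081]
button [328.7 129.6] 0.33 [0.767 0.003 0.081]
dish_floor [311.5 213.6] 0.81 [0.52  0.057 0.012]
clip_big [433.4 210.1] 0.65 [ 0.528 -0.32   0.011]
clip_big [311.2 213.8] 0.38 [0.52  0.058 0.011]
sleeve [319.9 208.7] 0.79 [0.524 0.031 0.075]
dispenser [439.  156.8] 0.88 [ 0.685 -0.333  0.06 ]
scene ['img', 'camera_matrix', 'world_from_camera', 'shot'] [[0.629, -0.566, 0.533, 1.094], [0.778, 0.444, -0.445, -0.445], [0.016, 0.695, 0.719, 0.816], [0.0, 0.0, 0.0, 1.0]]
button [324.9 205.9] 0.61 [0.558 0.014 0.081]
dish_floor [328.  205.9] 0.75 [0.513 0.064 0.012]
dish_floor [239.4 242.2] 0.35 [ 0.473 -0.194  0.012]
clip_a [259.8 269.7] 0.63 [ 0.573 -0.198  0.007]
clip_a [241.3 241.6] 0.49 [ 0.47  -0.188  0.007]
sleeve [326.4 192.1] 0.84 [0.517 0.053 0.075]
dispenser [230.9 340.1] 0.72 [ 0.712 -0.349  0.06 ]
0.9
```

View pics/top.png

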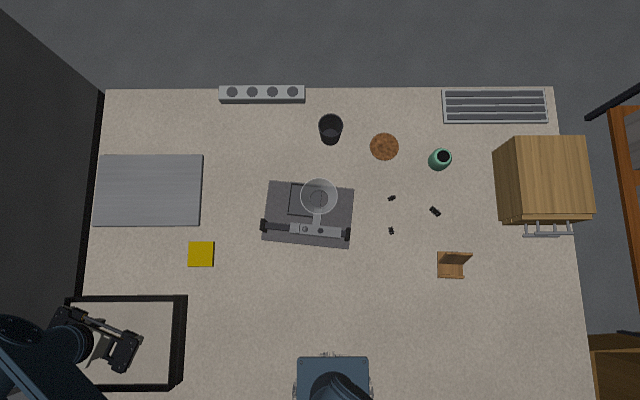

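View pics/scene.png

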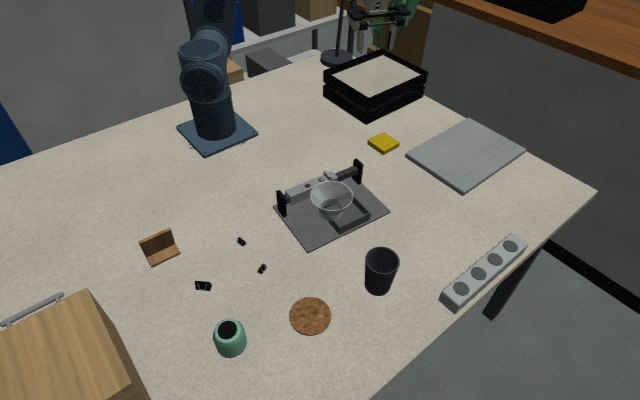

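Run:
```python
from h import *
p=r.get_image("top")
c=[at(p,u,.006) for u in [(269,181),(354,188),(348,248),(262,240)]]
C=np.mean(c,0);yy=(c[0]-c[1]+c[3]-c[2]);yaw=np.arctan2(-yy[0],yy[1]);print(C,np.degrees(yaw),[np.linalg.norm(c[i]-c[i-1]) for i in range(4)])
ex=np.array([np.cos(yaw),np.sin(yaw),0]);ey=np.array([-ex[1],ex[0],0])
R=np.column_stack([ex,-ey,[0,0,-1]]) # tool y along -stand y
B=C-.055*ex
def best(R,P):
    out=[]
    for s in (1,-1):
        Q=R.copy();Q[:,:2]*=s;q=r.ik(P,Q);print(s,q)
        if q is not None: out.append((abs(q[5]),s,Q))
    return min(out,key=lambda t:t[0])[2]
P=[B[0],B[1],.34];Q=best(R,P);r.movep(P,Q)
def shot(n):
    s=r.observe();w=r.get_image("wrist");T=np.eye(4);T[:3,:3]=s["eef_rot"];T[:3,3]=s["tool_pos"]
    W=T@np.array(w["tool_from_camera"]);np.savez(f"{n}.npz",W=W,K=w["camera_matrix"]);cv2.imwrite(f"pics/{n}.png",w["img"]);w["world_from_camera"]=W;return w
w=shot("w1");print(np.array(w["tool_from_camera"]).round(3).tolist())
for q,z in [("pin",.081),("sleeve",.08),("dish_floor",.012)]:
    print(q,[(np.round(d["uv"]),round(d["conf"],2),at(w,d["uv"],z).round(4)) for d in r.find_in(w,q)[:2]])
r.movep([.50,-.25,.36],Q);w=shot("w2")
for q in ["clip_big","clip_a"]:
    print(q,[(np.round(d["uv"]),round(d["conf"],2),at(w,d["uv"],.01).round(4)) for d in r.find_in(w,q)[:4]])
print(r.observe()["time"],r.observe()["q"])
```

```text
[0.52048097 0.06786027 0.006     ] -5.490382661698515 [np.float64(0.1866424774740524), np.float64(0.26905158715535654), np.float64(0.18880297622016312), np.float64(0.2641143723344058)]
1 [-4.67021392e+00  5.21522168e+00  9.44892204e+01 -2.54444375e-14
  8.02955579e+01  9.08201687e+01]
-1 [-4.67021392e+00  5.21522168e+00  9.44892204e+01 -2.54444375e-14
  8.02955579e+01 -8.91798313e+01]
[[0.001, 0.965, 0.261, 0.072], [1.0, -0.001, -0.001, -0.0], [-0.001, 0.261, -0.965, -0.082], [0.0, 0.0, 0.0, 1.0]]
pin []
sleeve [(array([293., 213.]), 0.88, array([0.4992, 0.0428, 0.08  ])), (array([282., 372.]), 0.19, array([0.6982, 0.0065, 0.08  ]))]
dish_floor [(array([316., 202.]), 0.84, array([0.509 , 0.0661, 0.012 ]))]
clip_big [(array([264., 192.]), 0.73, array([ 0.5304, -0.3237,  0.01  ]))]
clip_a [(array([366., 216.]), 0.74, array([ 0.5748, -0.1922,  0.01  ])), (array([367., 133.]), 0.74, array([ 0.4662, -0.1849,  0.01  ]))]
4.375 [-3.78600734e+01  1.39189109e+01  8.11326512e+01  1.75138855e-02
  8.49460613e+01 -1.22489746e+02]
```

View pics/w1.png

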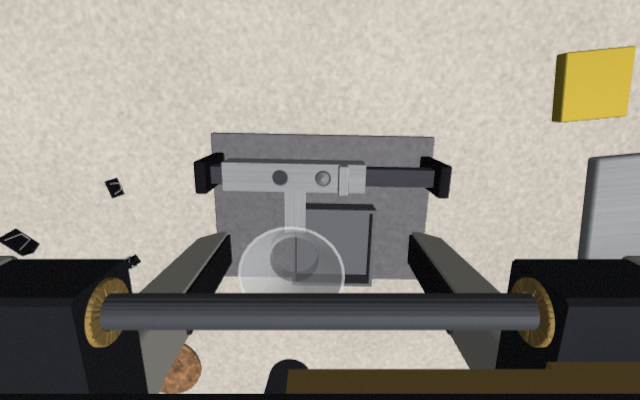

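View pics/w2.png

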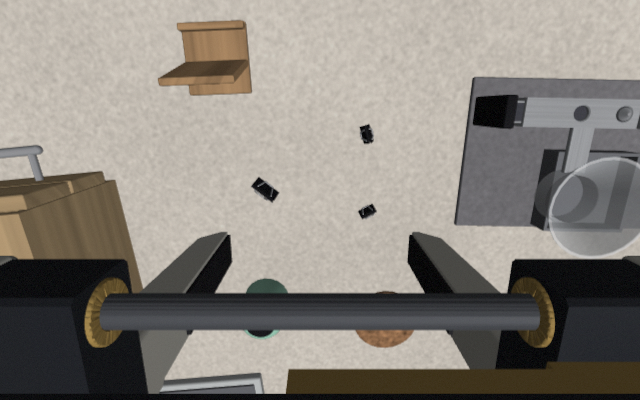

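Run:
```python
from h import *
from scipy.optimize import least_squares
a=cv2.imread("pics/w1.png")[130:200,190:455];b=cv2.imread("pics/w2.png")[70:150,455:640];t=cv2.imread("pics/top.png")[175:255,255:360]
o=np.zeros((600,800,3),np.uint8)
A=cv2.resize(a,None,fx=3,fy=3,interpolation=2);o[:210,:795]=A
Bb=cv2.resize(b,None,fx=4,fy=4,interpolation=2)[:,-350*1-60:];o[215:215+320,:410]=Bb
T=cv2.resize(t,None,fx=3.6,fy=3.6,interpolation=2);o[215:215+T.shape[0],415:415+T.shape[1]]=T
cv2.imwrite("pics/crop.png",o);print(T.shape)
L=lambda n:(lambda z:{"world_from_camera":z["W"],"camera_matrix":z["K"]})(np.load(n+".npz"))
w1,w2=L("w1"),L("w2")
def tri(l):
    A=[];B=[]
    for p,u in l:
        c,d=ray(p,u);d/=np.linalg.norm(d);M=np.eye(3)-np.outer(d,d);A.append(M);B.append(M@c)
    return np.linalg.lstsq(np.vstack(A),np.hstack(B),rcond=None)
print("button",tri([(w1,(323,178)),(w2,(625,114))])[:2],"hole",tri([(w1,(279.5,177)),(w2,(582,113))])[0])
for u in [(211,133),(434,137)]: print(at(w1,u,.006))
g=cv2.cvtColor(cv2.imread("pics/w2.png"),6)
for (x,y) in [(264,190),(366,134),(367,211)]:
    s=g[y-20:y+21,x-22:x+23];m=cv2.morphologyEx((s<90).astype(np.uint8),cv2.MORPH_CLOSE,np.ones((5,5)))
    r0=cv2.minAreaRect(cv2.findNonZero(m));pts=cv2.boxPoints(r0)+[x-22,y-20]
    W=np.array([at(w2,q,.01)[:2] for q in pts]);e=W[1]-W[0],W[2]-W[1];e=max(e,key=np.linalg.norm)
    print(W.mean(0),[np.linalg.norm(W[i]-W[i-1]).round(4) for i in (1,2)],np.degrees(np.arctan2(e[1],e[0])))
```

```text
(288, 378, 3)
button (array([0.46666741, 0.07781833, 0.07342434]), array([3.74116913e-08])) hole [0.46138005 0.03273309 0.07325257]
[ 0.41287951 -0.05177855  0.006     ]
[0.44290667 0.2153214  0.006     ]
[ 0.52675617 -0.32251263] [np.float64(0.0171), np.float64(0.034)] 45.15792022781568
[ 0.46764181 -0.18616403] [np.float64(0.0128), np.float64(0.0223)] 10.989761732354681
[ 0.56886914 -0.19133993] [np.float64(0.0206), np.float64(0.0131)] 112.56956887546866
```

View pics/crop.png

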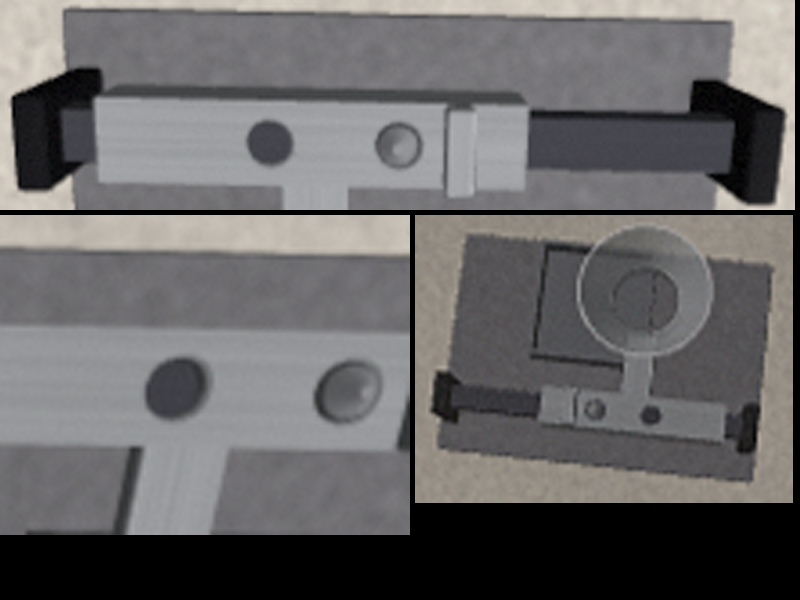

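```bash
cat >> h.py <<'E'
yaw=np.radians(-6.4)
ex=np.array([np.cos(yaw),np.sin(yaw),0]);ey=np.array([-ex[1],ex[0],0]);Z=np.array([0,0,1.])
Q0=np.column_stack([-ex,ey,-Z])
BT=np.array([.4666,.0776,0])
def shot(n):
    s=r.observe();w=r.get_image("wrist");T=np.eye(4);T[:3,:3]=s["eef_rot"];T[:3,3]=s["tool_pos"]
    W=T@np.array(w["tool_from_camera"]);np.savez(f"{n}.npz",W=W,K=w["camera_matrix"]);cv2.imwrite(f"pics/{n}.png",w["img"]);w["world_from_camera"]=W;return w
def tip(): 
    s=r.observe();return s["tool_pos"]-r.finger_overhang*Z,s["wrist_force"]
E
python3 - <<'E'
from h import *
r.set_gripper(0.0)
r.movep(BT-.006*ey+(r.finger_overhang+.110)*Z,Q0)
w=shot("w3");s=r.observe();print(s["time"],s["opening"],s["wrist_force"],tip()[0],s["q"])
# where button & tip points project
for X in [BT+.079*Z,tip()[0],tip()[0]+.0175*ey,tip()[0]-.0175*ey]: print(proj(w,X))
cv2.imwrite("pics/w3c.png",cv2.resize(w["img"][100:400,160:480],None,fx=2,fy=2))
E
```

```text
7.2333 0.0008098505681090532 [-0.21309252 -0.83205934  0.86094368] [0.46706675 0.0706865  0.11068344] [-4.94944861e+00  1.29571687e+01  1.07020589e+02 -1.87490611e-02
  5.99089939e+01 -8.84762879e+01]
[330.01185219 224.88540198]
[318.89387398 247.4678249 ]
[352.15666977 247.47298833]
[285.62705403 247.46266084]
```

View pics/w3c.png

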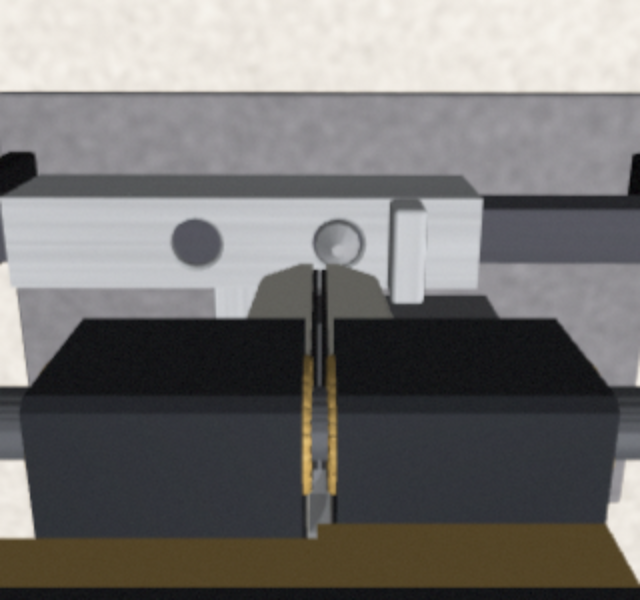

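Run:
```python
from h import *
r.set_gripper(0.0,f_grip=40)
S=BT-.003*ey; O=r.finger_overhang*Z
r.line_to(S+O+.092*Z,rate=.05); r.wait(.2)
f0=np.mean([tip()[1] for _ in range(3)],0);np.save("f0.npy",f0)
z=.092
while z>.060:
    z-=.0005 if z<.083 else .001
    r.line_to(S+O+z*Z,rate=.03); t,f=tip();f=f-f0
    print(round(z,4),t.round(4)[2],(f@ex).round(2),(f@ey).round(2),f[2].round(2),r.observe()["opening"].round(4))
    if abs(f[2])>4.3 or abs(f@ey)>4: break
print(r.observe()["time"])
```

```text
Traceback (most recent call last):
AttributeError: 'float' object has no attribute 'round'
```

Run:
```python
from h import *
S=BT-.003*ey; O=r.finger_overhang*Z
f0=np.load("f0.npy")
z=.091
while z>.060:
    z-=.0005 if z<.083 else .001
    r.line_to(S+O+z*Z,rate=.03); t,f=tip();f=f-f0
    print(round(z,4),*np.round([t[2],f@ex,f@ey,f[2],r.observe()["opening"]],4))
    if abs(f[2])>4.3 or abs(f@ey)>4: break
print(r.observe()["time"])
```

```text
0.09 0.09 -0.424 -0.5008 -0.2565 0.0006
0.089 0.0889 -0.9084 -0.8632 -0.412 0.0005
0.088 0.0879 -1.8584 -0.8428 0.0617 0.0003
0.087 0.0869 -0.9713 0.3747 -0.6777 0.0002
0.086 0.0859 -0.987 -0.6358 0.4461 0.0009
0.085 0.0849 -0.6965 0.4532 -0.6619 0.0005
0.084 0.0839 -0.6951 -0.5265 -0.1744 0.0005
0.083 0.0829 -0.5232 0.0393 -0.8133 0.0005
0.0825 0.0825 -1.0067 -0.7106 0.1554 0.0003
0.082 0.082 -0.3234 0.0058 0.1796 0.0004
0.0815 0.0815 -0.8506 -0.3778 -0.1706 0.0005
0.081 0.081 -0.7452 0.3963 0.2138 0.0006
0.0805 0.0805 -0.3062 -0.7033 -0.3074 0.0003
0.08 0.08 -0.5596 -1.1363 -0.3867 0.0007
0.0795 0.0795 -0.1387 -0.9477 1.066 0.0007
0.079 0.079 -0.0616 -0.3501 -0.5664 0.0007
0.0785 0.0786 -1.3617 -0.221 0.3647 0.0007
0.078 0.0781 -0.6474 0.2398 2.0004 0.0001
0.0775 0.0775 -0.6944 -0.7038 1.984 0.0004
0.077 0.077 -0.8234 0.2034 2.0729 0.0003
0.0765 0.0765 -0.9291 -0.7782 2.0608 0.0002
0.076 0.076 -0.9716 -0.3148 1.6068 0.0006
0.0755 0.0755 -0.8028 -0.2572 2.8139 0.0005
0.075 0.075 -0.394 0.0864 2.8897 0.0004
0.0745 0.0745 -0.2801 0.043 2.342 0.0005
0.074 0.074 -1.0512 -0.1181 1.5423 0.0003
0.0735 0.0735 -0.0631 -0.4312 2.3745 0.0007
0.073 0.073 -0.6963 -0.4337 2.393 0.0008
0.0725 0.0728 -0.8493 -0.4645 5.3452 0.0005
15.6667
```

Run:
```python
from h import *
S=BT-.003*ey; O=r.finger_overhang*Z
f0=np.load("f0.npy");d=0;y0=None
while d<.032:
    d+=.0005
    r.line_to(S+O+.0727*Z+d*ey,rate=.02); t,f=tip();f=f-f0
    print(round(d*1e3,1),*np.round([t[2]*1e3,(t-S)@ey*1e3,f@ex,f@ey,f[2]],2))
    if abs(f@ey)>13 or abs(f[2])>12 or r.observe()["time"]>22: break
print(r.observe()["time"])
```

```text
0.5 72.83 0.39 -0.9 -1.2 5.18
1.0 72.79 0.8 -1.02 -2.38 4.45
1.5 72.82 1.26 -1.46 -3.37 4.99
2.0 72.83 1.75 -1.55 -3.24 5.57
2.5 72.82 2.24 -0.94 -2.31 6.19
3.0 72.82 2.75 -0.61 -3.51 4.77
3.5 72.79 3.25 -1.16 -3.05 5.66
4.0 72.82 3.75 -0.83 -3.02 4.54
4.5 72.78 4.21 -0.98 -2.3 5.43
5.0 72.78 4.7 -0.76 -2.69 5.69
5.5 72.79 5.22 -1.07 -3.93 5.33
6.0 72.78 5.76 -1.5 -3.46 5.21
6.5 72.79 6.26 -0.2 -2.38 5.39
7.0 72.77 6.81 -0.27 -3.62 4.48
7.5 72.78 7.29 -1.29 -3.29 5.71
8.0 72.76 7.75 -0.98 -4.14 4.76
8.5 72.75 8.19 -0.18 -5.07 4.96
9.0 72.73 8.65 -0.84 -4.95 5.12
9.5 72.74 9.13 0.06 -5.95 4.18
10.0 72.74 9.61 -0.45 -4.67 4.91
10.5 72.75 10.32 -0.91 -4.56 4.48
11.0 72.76 11.13 -1.01 -3.11 4.8
11.5 72.74 11.94 0.43 -1.87 4.47
12.0 72.71 12.26 0.59 -0.05 4.64
12.5 72.73 12.56 -0.16 -1.9 4.48
13.0 72.75 12.99 0.76 -1.77 5.0
22.1667
```

Run:
```python
from h import *
S=BT-.003*ey; O=r.finger_overhang*Z
f0=np.load("f0.npy");d=.013
while d<.075:
    d+=.0007
    r.line_to(S+O+.0727*Z+d*ey,rate=.03); t,f=tip();f=f-f0
    if abs(f@ey)>4 or round(d*1e4)%5==0:print(round(d*1e3,1),*np.round([t[2]*1e3,(t-S)@ey*1e3,f@ex,f@ey,f[2]],2))
    if abs(f@ey)>10 or abs(f[2])>12 or r.observe()["time"]>34: break
print(r.observe()["time"])
```

```text
16.5 72.71 16.58 1.45 -2.47 3.68
20.0 72.7 20.07 1.5 -1.52 4.17
23.5 72.71 23.55 1.45 -2.38 3.83
27.0 72.7 27.06 2.52 -1.46 4.35
30.5 72.71 30.55 2.73 -1.82 3.56
34.0 72.69 34.06 1.84 -1.86 3.97
37.5 72.69 37.55 2.21 -2.68 4.33
41.0 72.66 41.45 0.93 1.3 4.33
44.5 72.61 44.56 -0.88 0.95 5.33
34.1667
```

Run:
```python
from h import *
w=shot("w4");cv2.imwrite("pics/w4c.png",cv2.resize(w["img"][100:400,160:480],None,fx=2,fy=2))
S=BT-.003*ey
for X in [BT+.073*Z,BT-.045*ey+.073*Z,BT+.045*ey+.073*Z]: print((proj(w,X)-[160,100])*2)
```

```text
[153.55281704 296.14555456]
[-17.86920069 295.96947858]
[324.93034954 296.32158484]
```

View pics/w4c.png

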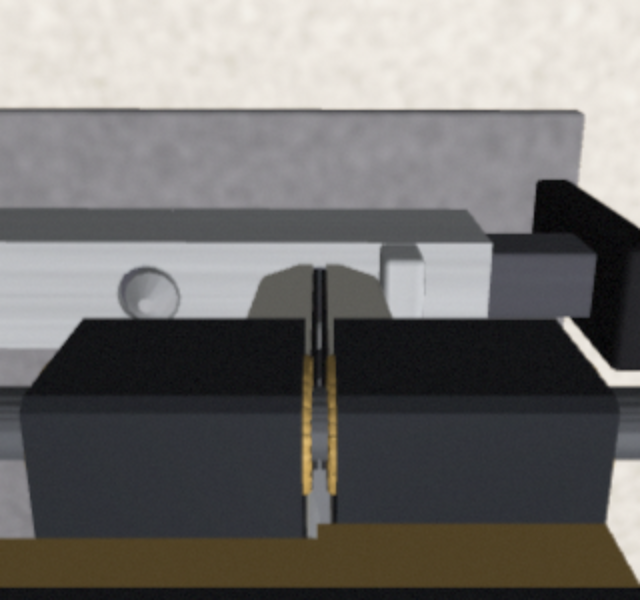

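Run:
```python
from h import *
S=BT-.003*ey; O=r.finger_overhang*Z
f0=np.load("f0.npy");d=.0447
for i in range(4):
    d+=.0005
    r.line_to(S+O+.0729*Z+d*ey,rate=.03); t,f=tip();f=f-f0
    print(round(d*1e3,1),*np.round([t[2]*1e3,(t-S)@ey*1e3,f@ex,f@ey,f[2]],2))
    if abs(f@ey)>5: break
r.line_to(tip()[0]-.002*ey+O,rate=.03)
r.line_to(tip()[0]+O+.08*Z,rate=.15)
C=np.array([.5268,-.3225,0]);a=np.radians(45.2);u=np.array([np.cos(a),np.sin(a),0])
if u@Q0[:,1]<0:u=-u
Qc=np.column_stack([np.cross(u,-Z),u,-Z])
r.set_gripper(.065,f_grip=15)
r.movep(C+O+.09*Z,Qc)
w=shot("w5");print(proj(w,C+.011*Z),[(d["uv"],d["conf"],at(w,d["uv"],.011)) for d in r.find_in(w,"clip_big")[:2]])
p=r.get_image("top");np.savez("t2.npz",W=p["world_from_camera"],K=p["camera_matrix"]);cv2.imwrite("pics/t2.png",p["img"])
a=cv2.resize(p["img"][160:260,240:370],None,fx=4,fy=4,interpolation=2);b=w["img"][150:350,200:440]
o=np.zeros((600,760,3),np.uint8);o[:400,:520]=a;o[400:600,:240]=b;cv2.imwrite("pics/c2.png",o)
print(at(p,(318.9,195.8),.109)+.045*ey,r.observe()["time"])
```

```text
45.2 72.71 45.08 -2.17 -0.46 2.88
45.7 72.74 45.48 -0.56 -1.18 0.27
46.2 72.76 46.23 -1.54 -1.07 0.3
46.7 72.8 46.83 -0.57 0.26 0.15
[317.38179689 206.09586153] [([318.4, 205.2], 0.83, array([ 0.52683975, -0.32146344,  0.011     ]))]
[0.56090171 0.07821642 0.109     ] 39.075
```

View pics/c2.png

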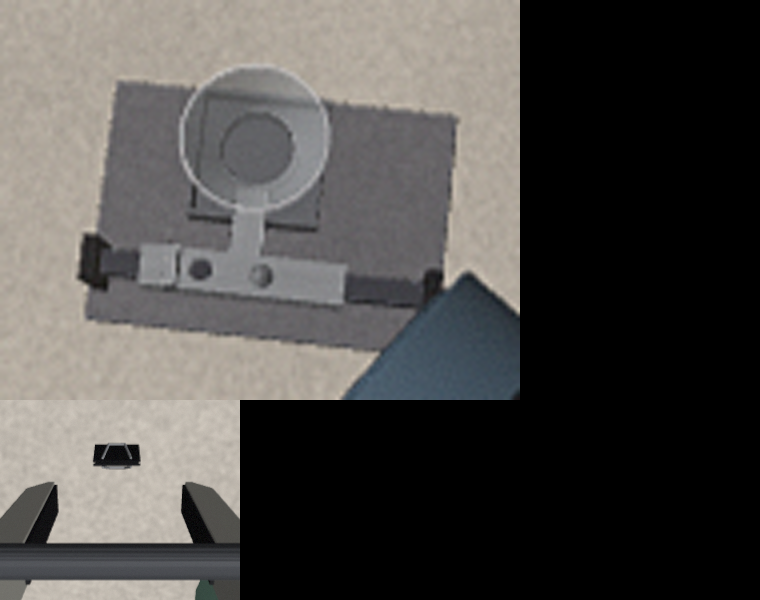

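Run:
```python
from h import *
O=r.finger_overhang*Z;z=np.load("t2.npz");p={"world_from_camera":z["W"],"camera_matrix":z["K"]}
M=at(p,(303.75,194.5),.109);print(M,at(p,(305,197),.06)); M[2]=0
M=M*.6+.4*np.array([.561,.078,0])
C=np.array([.5268,-.3222,0])
r.line_to(C+O+.004*Z,rate=.1);r.set_gripper(.02,f_grip=15);s=r.observe();print(s["opening"],s["grip_force"])
r.line_to(C+O+.17*Z,rate=.2);s=r.observe();print(s["opening"],s["grip_force"])
r.movep(M+O+.17*Z,Q0);s=r.observe();print(s["opening"],s["grip_force"],s["time"])
r.line_to(M+O+.119*Z,rate=.1)
w=shot("w6");cv2.imwrite("pics/w6c.png",cv2.resize(w["img"][100:400,160:480],None,fx=2,fy=2));print(M,r.observe()["time"])
print((proj(w,M+.109*Z)-[160,100])*2)
```

```text
[0.56000784 0.07678613 0.109     ] [0.56268499 0.07544959 0.06      ]
0.033473210763207056 15.00015065073967
0.03380354265891856 15.000014752149582
0.033561612077246394 14.999900534749031 43.1583
[0.5604047  0.07727168 0.        ] 43.8667
[319.5886472  278.94154307]
```

View pics/w6c.png

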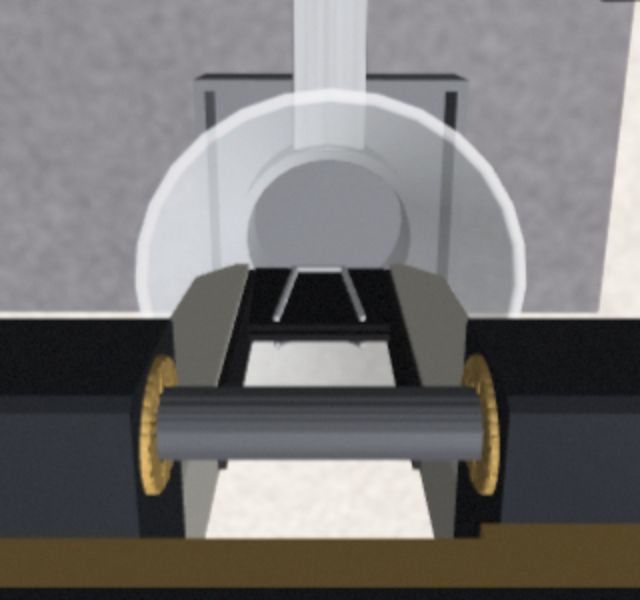

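The clip is held over the funnel. The rim spans columns 137–525, so its centre is about 3 mm further to +y; I shift by that and release.

Run:
```python
from h import *
P=r.observe()["tool_pos"]
r.line_to(P+.003*ey-.004*Z,rate=.05);r.set_gripper(.052);r.wait(.3)
P=r.observe()["tool_pos"];r.line_to(P+.10*Z,rate=.2)
r.movep(np.array([.38,-.12,.30]),Q0);r.wait(.3)
w=r.get_image("top");print([(d["uv"],d["conf"],at(w,d["uv"],.02)) for d in r.find_in(w,"clip_big")[:3]])
s=r.get_image("scene");print(r.observe()["time"])
o=np.zeros((600,800,3),np.uint8);o[:400,:520]=cv2.resize(w["img"][160:260,240:370],None,fx=4,fy=4);o[400:,:400]=cv2.resize(s["img"][150:250,260:460],None,fx=2,fy=2);o[400:,400:]=cv2.resize(s["img"][150:250,260:460],None,fx=2,fy=2)
cv2.imwrite("pics/end.png",o)
```

```text
[([305.2, 198.8], 0.59, array([0.56516386, 0.07665793, 0.02      ]))]
47.1167
```

View pics/end.png

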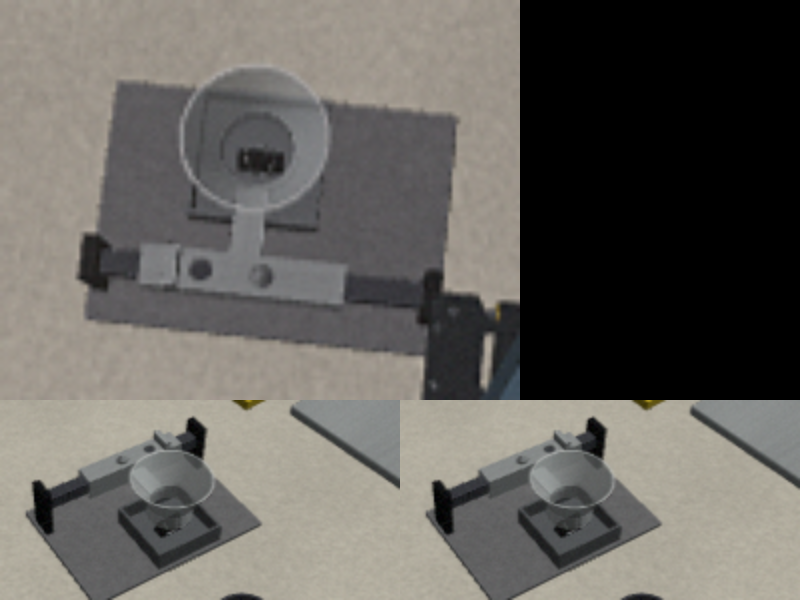

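The clip lies in the dish (crop pixel 260,160) and the button stands up in the second hole (262,275).

```bash
python3 -c "
from h import *
print(r.hand_in())"
```

```text
the job is handed in; nothing more can be done
None
```

The sleeve is locked with the button up in the second hole, the biggest clip lies in the dish as seen in the last pictures, and the job was handed in at about 47 s; no verdict was returned.

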